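# Post a small box past the self-closing flap

### The job

Push the yellow self-closing flap of the drop-off station open with one finger and, while that finger holds it open, push the small kraft box along its lane with the other finger over the lip until it drops flat into the tray; then move away so that the flap falls shut behind it. The box must not push the flap itself, and it is only pushed, never lifted. Leave the other things on the table where they are.

Things in the scene. Friction and masses are not known exactly. Their poses are not given: they have to be found in the camera images.
- station: grey laminate drop-off station fixed to the table. Origin on the table top, midway across, directly below the lip; x = push direction (deck to tray), y left, z up. Deck: x -182 to 0 mm (the lip), y -75 to 75, top z = 40. Hinge post (12 mm thick) at x 4, y 75, top z = 84; thinner post at x 4, y -75, top z = 82. Everything is open above.
- box_lane (a point): middle of the box lane's end, on the deck top at the lip (station x 0, y -26, z 40 mm). The lane is 34 mm wide (station y -43 to -9, from x = -176 to -4) between two low aluminium rails, each 6 mm thick and only 5 mm high (top z = 45).
- finger_lane (a point): deck top at the lip in the free lane left of the rails (station x 0, y 34, z 40 mm); the lane spans station y -3 to 75 mm and has no wall on its left.
- tray (a point): middle of the tray floor behind the lip (station x 77, y 0, z 26 mm). Inside the tray: station x 0 to 155, y -75 to 75 mm; floor at z = 26, 14 mm below the deck; walls up to z = 44 mm. A box lying flat in it (top at z = 46) lies below the flap's lower edge.
- flap_hinge (a point): point on the upright hinge axis of the yellow flap, half-way up it: station x 4, y 66, z 65 mm. The flap is a plate 4 mm thick, from z = 50 to 80 mm; shut, it reaches from the hinge 132 mm to the right (station -y), just behind the lip, across both lanes.
- flap (a joint): opening angle of the flap in rad: 0 shut (across both lanes), grows as its free end swings over the tray, away from the deck, 1.57 when it points along the station's +x; stop at 1.6. A spring shuts it with 0.09 N m when shut, rising to 0.18 N m at 1.5 rad; it closes within about a second when released.
- parcel_center (a point): centre of the small kraft box, 26 x 52 x 20 mm (x, y, z of this point's frame), about 20 g. It starts flat on the deck in the box lane, its long side along the lane, its centre 65 to 115 mm before the lip and 10 mm above the deck. At the lip it tips nose first; pushed on until its rear edge is 20 to 30 mm past the lip and let go, it drops flat.
- tin: round aluminium tin, 62 mm wide, 22 mm high, on the table beside the deck: a bystander. Origin at the centre of its underside.
- ink_pad: ink pad, 65 x 99 x 19 mm: a bystander. Origin under its centre.
- spool_red: upright red thread spool, 31 mm wide, 60 mm high: a bystander. Origin under its centre.
- tape_measure: yellow tape measure, 68 x 71 x 35 mm: a bystander. Origin under its centre.
- cup_green: speckled green cup, 81 mm wide, 103 mm high: a bystander. Origin under its centre.
- kraft_box: larger kraft gift box, 52 x 68 x 36 mm, on the table: a bystander, not the box to post. Origin under its centre.
- tape_brown: roll of brown packing tape lying flat, 117 mm wide, 48 mm high: a bystander. Origin under its centre.

How it is judged:
By the outcome, as a careful person would: the job done as asked, in the order asked, and still so for the second after the job is handed in, with the robot touching nothing.
It also fails if it takes over 40 s, if anything falls off the work surface, if the arm or the gripper's body presses on something with over 40 N, if the wrist force passes 120 N, or if a joint passes its speed limit or range.

### The arm

A 6-joint arm with a two-finger parallel gripper is mounted at the origin on the work surface; the furniture and walls round the work are solid. World frame = base frame: x ahead of the robot, y to its left, z up, the work surface at z = 0. Lengths are in m, angles in rad, forces in N, time in s.
With the tool pointing down it reaches from about 0.3 to 0.85 m from the base axis. Payload 4.2 kg.
Tool frame: the origin (TCP) lies at the very end of the fingers, on their centre line; the grasp point (between the pads) lies 19 mm behind it; z points along the fingers, y is the line along which they close (so a half turn about z gives the same grasp; the last joint's range is limited). The gripper opens to 91 mm and grips with 3 to 60 N. Pads are 32 mm wide; open, the fingers measure 118 mm over their backs; the gripper's body (76 mm by 178 mm) begins 60 mm behind the grasp point.
Start: joints at [1.092, 0.32, 1.565, -0, 1.257, -0.02], TCP at [0.255, 0.516, 0.214] pointing down, gripper open.
Joint ranges: [-3.11, 3.11], [-0.84, 2.01], [0.21, 2.61], [-1.34, 4.49], [0.05, 2.63], [-2.56, 2.56]. Speed limits (rad/s): [2.57, 2.57, 3.14, 3.14, 3.14, 3.14].

### API

Orientations are given as a 3x3 rotation matrix whose columns are the frame's x, y, z axes.
In Python, from bench import get_state, camera, camera_params, job_done gives the robot as it stands.
- The arm moves only by the tool step_arm, never from a script. Its argument "steps" is a list of rows, each a list of 6 numbers: the shift along the tool's x, y, z in cm, then the turn, a rotation vector about the tool's x, y, z in degrees. In form: [[dx, dy, dz, wx, wy, wz], ...]. A call has 1 to 5 rows; each row is the pose to reach, as a shift and turn from the pose commanded when the call began, along the tool's axes at that moment; what a row does not reach only later rows make up. A row lasts 1/12 s, in which the tool goes at most 41.7 mm and 7.16 degrees, less where a joint would pass 70% of its speed; a pose out of reach is approached as far as the arm can. A call with a gripper value outside its range is refused whole. "claw" is the closure, from -1 (fully open) to 1 (shut), so that 0 is half open, set as the call begins (left out, the last holds). The fingers move at their own pace and stop on an object; "newtons" is the grip in N (left out, the last holds). Time passes only in rows, so rows that repeat a pose let the fingers close. It gives the time, the measured TCP pose, the force, the opening and the grip force at its end, in the units of the state.
- get_state(): the state, without advancing time (a new reading comes with each control period).
- camera(name): name is "scene" or "top" or "wrist"; returns (picture, depth): 480x640x3 uint8, red, green, blue; 480x640 float32, m along the optical axis (not along the pixel's ray), 0 where there is no reading.
- camera_params(name): a dict with "fx", "fy", "cx", "cy" (pixels), "cam_to_world" (4x4, takes a point from camera to world coordinates); the wrist camera has in their place "T_tool_cam" (4x4, takes a point from camera to tool coordinates, whose origin is the TCP and whose axes are the flange's). Camera axes: x right, y up, looking along -z (the intrinsics and any distortion apply to the point x, -y, -z); pixel columns grow to the right and rows downward; lengths in m; the calibration is good to about 2 mm. A picture is of the moment at which its call begins: read the wrist's pose just before it. camera_params takes no time and is no camera call.
- job_done(): hands the job in; it is judged then, once.
The state is a dict: "time": time; "q": joint angles; "qd": joint speeds; "joint_torque": joint torques, N m; "tcp_pos": TCP position; "orientation": TCP orientation; "contact_force": force on the tool from outside, world axes, zero at the start; "ft_torque": the same for the moment, N m; "width": opening from 0.0 (shut) to 1.0 (fully open); "grip_force": force on a finger pad.
Only numpy, scipy, OpenCV 4.12 (cv2) and the standard library are available. Lean on these libraries where they do the work, as an engineer would, in place of code of your own. Each camera call takes 0.05 s, during which the arm holds its last target. There are 200 camera calls.

## Working session

There is one attempt and no reset: what is moved stays moved. The work goes in short steps, Python scripts to look and compute and a tool call to move; the robot and the scene stay as the last step left them, time stands still between calls to the robot, and variables do not carry over. Pictures are saved under pics/ and viewed, at most 10 in all, crops included, and the job is handed in when it is done.

Besides the shell and the picture viewer there is one more tool, called after ">>>" as a command line: name --pt "numbers of a row" for each row, then --argument value for the rest. step_arm: Moves the arm, as the interface text tells. Its arguments: {"type":"object","properties":{"steps":{"type":"array"},"claw":{"type":"number"},"newtons":{"type":"number"}},"required":["steps"]}

```bash
mkdir -p pics
python3 - <<'E'
from bench import *
import cv2,numpy as np
print(get_state())
for n in("scene","top"):
    p,d=camera(n);cv2.imwrite(f"pics/{n}.png",p[:,:,::-1]);np.save(f"{n}_d.npy",d);np.save(f"{n}_p.npy",p);print(camera_params(n))
E
```

```text
{'time': 0.0, 'q': array([ 1.09196298e+00,  3.20298754e-01,  1.56565656e+00, -1.02707153e-06,
        1.25742496e+00, -2.00078974e-02]), 'qd': array([ 0.00191597, -0.00122238,  0.00105232,  0.00096628,  0.0003959 ,
        0.0002662 ]), 'joint_torque': array([ 4.13164389e-04, -4.12464416e+01, -2.31971079e+01,  7.27136945e-02,
        4.57489199e-02, -1.47682804e-04]), 'tcp_pos': array([0.2544352 , 0.51507843, 0.21312509]), 'orientation': array([[-8.96573443e-01,  4.42894326e-01, -8.22768760e-04],
       [ 4.42895088e-01,  8.96572040e-01, -1.58702326e-03],
       [ 3.47878697e-05, -1.78728315e-03, -9.99998402e-01]]), 'contact_force': array([ 0.15071882, -0.19792204, -0.70024934]), 'ft_torque': array([-0.02196362,  0.01231605,  0.02542969]), 'grip_force': 0.0, 'width': 1.001374529339573}
{'fx': 516.764669925383, 'fy': 516.764669925383, 'cx': 320.14176581620046, 'cy': 238.2247947963753, 'cam_to_world': array([[ 0.86293882,  0.37640176, -0.33713248,  0.07705188],
       [-0.50509234,  0.66203297, -0.55370937, -0.59820139],
       [ 0.01477564,  0.64810035,  0.7614116 ,  1.01691002],
       [ 0.        ,  0.        ,  0.        ,  1.        ]])}
{'fx': 539.7763233974824, 'fy': 539.7763233974824, 'cx': 314.42141559666226, 'cy': 243.4910393351381, 'cam_to_world': array([[-0.00457571,  0.9941005 , -0.10836628,  0.3559668 ],
       [-0.99980881, -0.00660807, -0.01840291,  0.11107981],
       [-0.01901044,  0.10826135,  0.99394068,  1.36049314],
       [ 0.        ,  0.        ,  0.        ,  1.        ]])}
```

View pics/top.png

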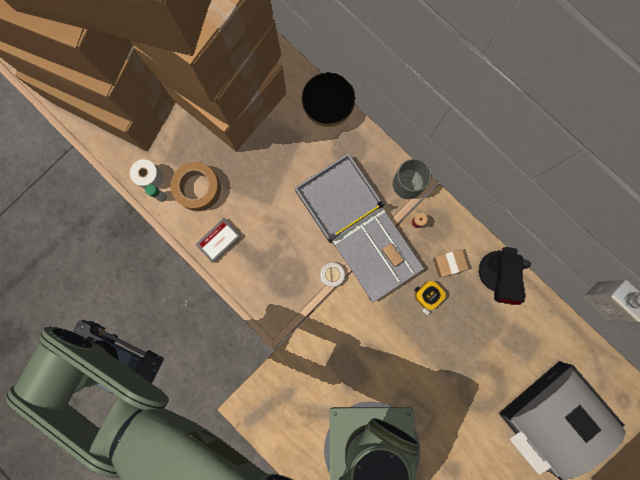

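View pics/scene.png

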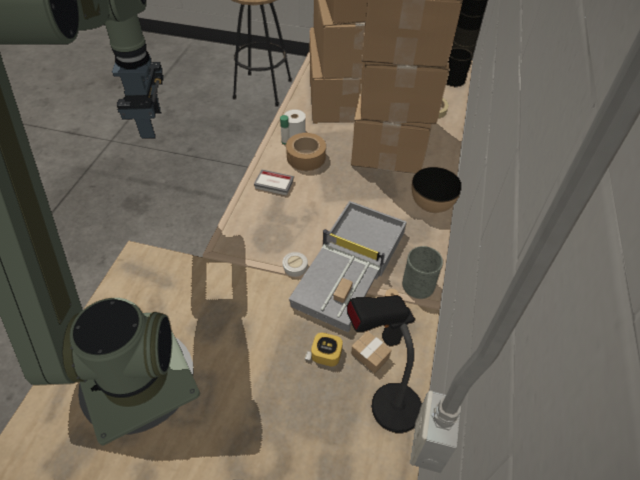

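The top view shows the station with its tray around (340,197), the flap from hinge (333,240) to free end (382,206) and the small box at (393,254). I'll measure these now.

```bash
cat > h.py <<'E'
from bench import *
import numpy as np,cv2
def cloud(n,d):
    c=camera_params(n);v,u=np.mgrid[:480,:640]
    P=np.stack([(u-c['cx'])/c['fx']*d,-(v-c['cy'])/c['fy']*d,-d,np.ones_like(d)],-1)
    return (P@c['cam_to_world'].T)[...,:3]
E
python3 - <<'E'
from h import *
for n,roi in(("top",(145,310,285,435)),("scene",(195,340,280,420))):
    d=np.load(n+"_d.npy");p=np.load(n+"_p.npy");W=cloud(n,d);z=W[...,2]
    r=np.zeros_like(z,bool);r[roi[0]:roi[1],roi[2]:roi[3]]=1
    hs=cv2.cvtColor(p,cv2.COLOR_RGB2HSV)
    print(n,"table z",np.median(z[r&(z<.015)]))
    dk=r&(z>.034)&(z<.047)&(hs[...,1]<70)
    k,l,s,_=cv2.connectedComponentsWithStats(dk.astype(np.uint8));i=1+s[1:,4].argmax()
    q=W[l==i];print("deck n",len(q),np.median(q[:,2]),cv2.minAreaRect(q[:,:2].astype(np.float32)),cv2.boxPoints(cv2.minAreaRect(q[:,:2].astype(np.float32))))
    st=r&(z>.018)&(z<.05)&(hs[...,1]<70)
    k,l,s,_=cv2.connectedComponentsWithStats(st.astype(np.uint8));i=1+s[1:,4].argmax()
    m=cv2.minAreaRect(W[l==i][:,:2].astype(np.float32));print("station",m,cv2.boxPoints(m))
    y=r&(hs[...,0]>20)&(hs[...,0]<33)&(hs[...,1]>150)&(z>.055)
    q=W[y];m=cv2.minAreaRect(q[:,:2].astype(np.float32));print("flap",y.sum(),m,cv2.boxPoints(m),np.percentile(q[:,2],[5,95]))
    b=r&(z>.05)&(z<.07)&(hs[...,0]<20)&(hs[...,1]>80)
    k,l,s,_=cv2.connectedComponentsWithStats(b.astype(np.uint8));i=1+s[1:,4].argmax()
    q=W[l==i];m=cv2.minAreaRect(q[:,:2].astype(np.float32));print("box",len(q),m,q.mean(0))
p=np.load("top_p.npy")[:,:,::-1]
cv2.imwrite("pics/topc.png",cv2.resize(p[145:310,285:480],None,fx=4,fy=3.6)[:600,:800])
E
```

```text
top table z 0.0007191257337525458
deck n 4118 0.04092296335840662 ((0.4736160337924957, -0.019609734416007996), (0.18267442286014557, 0.15474514663219452), 33.45469665527344) [[ 0.3547576  -0.00540824]
 [ 0.44006515 -0.13451552]
 [ 0.59247446 -0.03381123]
 [ 0.5071669   0.09529606]]
station ((0.5405309796333313, 0.025046467781066895), (0.3435876965522766, 0.16287219524383545), 32.90491485595703) [[ 3.5205758e-01  9.1642141e-05]
 [ 4.4053733e-01 -1.3665150e-01]
 [ 7.2900438e-01  5.0001293e-02]
 [ 6.4052463e-01  1.8674444e-01]]
flap 95 ((0.48471879959106445, 0.0703691616654396), (0.05774551257491112, 0.2638241648674011), 60.107200622558594) [[ 0.3559668   0.11107984]
 [ 0.58469164 -0.02040453]
 [ 0.6134708   0.02965848]
 [ 0.38474596  0.16114286]] [0.07027451 0.08694553]
box 239 ((0.47050145268440247, -0.05295116826891899), (0.05082124099135399, 0.026837684214115143), 34.53437805175781) [ 0.47012186 -0.0522942   0.06011034]
scene table z -0.0008158168013605582
deck n 4144 0.039457705334856374 ((0.5419887900352478, 0.024139180779457092), (0.3473929166793823, 0.16314727067947388), 33.00291442871094) [[ 0.35188782 -0.00205895]
 [ 0.4407512  -0.13888124]
 [ 0.73208976  0.05033731]
 [ 0.6432264   0.1871596 ]]
station ((0.5421079397201538, 0.023972108960151672), (0.34730416536331177, 0.16323740780353546), 33.091487884521484) [[ 0.35206026 -0.00245788]
 [ 0.44118422 -0.13921815]
 [ 0.7321556   0.0504021 ]
 [ 0.64303166  0.18716237]]
flap 245 ((0.3431987166404724, -0.2915239632129669), (0.806505560874939, 0.0953398048877716), 55.78910827636719) [[ 0.07705186 -0.5982015 ]
 [ 0.1558954  -0.6518054 ]
 [ 0.60934556  0.01515359]
 [ 0.530502    0.06875747]] [0.05758137 0.07741145]
box 230 ((0.4704369306564331, -0.05553929880261421), (0.05278943479061127, 0.026721011847257614), 35.24457931518555) [ 0.46953531 -0.05672419  0.05873207]
```

View pics/topc.png

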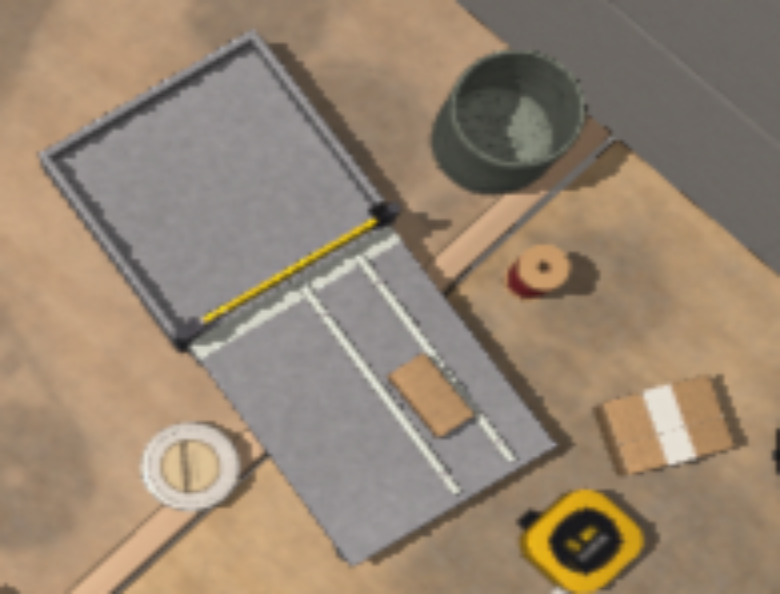

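```bash
cat > sim.py <<'E'
import numpy as np
def fing(c,u,v): return [c+a*6.75*u+b*16*v for a in(-1,1) for b in(-1,1)]
def theta(R):  # smallest flap angle with plate (deck-side face 2mm off centre line) clear of finger rect R
    for t in np.arange(0,1.7,.005):
        d=np.array([np.sin(t),-np.cos(t)]);n=np.array([np.cos(t),np.sin(t)])
        if all((p-H)@n<=-2 or (p-H)@d>132 for p in R): return t
    return 9
H=np.array([4,66.])
def run(phi,yc,g=91,verbose=0):
    u=np.array([np.cos(phi),np.sin(phi)]);v=np.array([u[1],-u[0]]);s=(g+13.5)/2
    worst=1e9
    Bo=[p for p in fing(-s*u,u,v)];bx=max(p[0] for p in Bo);by=[p[1] for p in Bo if p[0]==bx][0]
    out=[]
    for f in range(-140,27,6):     # front of finger B
        c=np.array([f-bx,yc]);A=fing(c+s*u,u,v);t=theta(A)
        d=np.array([np.sin(t),-np.cos(t)]);n=np.array([np.cos(t),np.sin(t)])
        nose=f+52 if f>-137 else -85
        pts=[H+d*k-n*2 for k in np.linspace(0,132,60)]
        gap=min(np.hypot(max(p[0]-nose,0,f-p[0]),max(p[1]+13,-39-p[1],0)) for p in pts)
        worst=min(worst,gap);out.append((f,round(np.degrees(t)),round(gap),max(p[0] for p in A).round(),max(p[1] for p in A).round()))
    if verbose:print(*out,sep="\n")
    return worst,np.degrees(t),yc+by,max(p[1] for p in A),u,c
if __name__=="__main__":
    for ph in(30,34,38,42,46,50,54):
        for yB in(-30,-26,-22):
            p=np.radians(ph);yc=yB-run(p,0)[2];r=run(p,yc);print(ph,yB,"yc%.1f gap%.0f th_end%.0f Amaxy%.0f"%(yc,r[0],r[1],r[3]))
E
python3 sim.py
```

```text
30 -30 yc6.6 gap41 th_end82 Amaxy50
30 -26 yc10.6 gap41 th_end84 Amaxy54
30 -22 yc14.6 gap41 th_end87 Amaxy58
34 -30 yc8.7 gap36 th_end84 Amaxy55
34 -26 yc12.7 gap36 th_end87 Amaxy59
34 -22 yc16.7 gap36 th_end89 Amaxy63
38 -30 yc10.6 gap31 th_end87 Amaxy60
38 -26 yc14.6 gap31 th_end90 Amaxy64
38 -22 yc18.6 gap31 th_end93 Amaxy68
42 -30 yc12.3 gap29 th_end90 Amaxy64
42 -26 yc16.3 gap30 th_end93 Amaxy68
42 -22 yc20.3 gap30 th_end96 Amaxy72
46 -30 yc13.8 gap24 th_end93 Amaxy67
46 -26 yc17.8 gap24 th_end97 Amaxy71
46 -22 yc21.8 gap24 th_end516 Amaxy75
50 -30 yc15.1 gap18 th_end96 Amaxy71
50 -26 yc19.1 gap18 th_end516 Amaxy75
50 -22 yc23.1 gap18 th_end516 Amaxy79
54 -30 yc16.2 gap12 th_end516 Amaxy73
54 -26 yc20.2 gap12 th_end516 Amaxy77
54 -22 yc24.2 gap12 th_end516 Amaxy81
```

```bash
cat > plan.py <<'E'
from sim import *
from bench import get_state
import sys
O=np.array([.549,.029]);yaw=np.radians(33.1)
ex=np.array([np.cos(yaw),np.sin(yaw)]);ey=np.array([-ex[1],ex[0]])
s=get_state();R=s['orientation'];phi=np.arctan2(R[1,1],R[0,1])-yaw
r=run(phi,0);yc=-27-r[2];r=run(phi,yc,verbose=len(sys.argv)>1)
bx=24-r[5][0]-2 if 0 else None
u=r[4];f0=r[5][0]-22  # c.x minus f (last f=22)
print("phi",np.degrees(phi),"yc",yc,"cx-f",f0,"gap",r[0],"t",s['time'])
p=s['tcp_pos'];print("F",s['contact_force'],"tcp",p,"station mm",1e3*(p[:2]-O)@ex,1e3*(p[:2]-O)@ey)
for f in(-152,-137,-100,-52,0,25):
    w=O+((f+f0)*ex+yc*ey)/1e3
    print(f,w.round(4),"tool cm",(100*R.T@(np.r_[w,.048]-p)).round(2))
print("station x in tool",(R.T@np.r_[ex,0]).round(4))
E
python3 plan.py v
```

```text
(-140, 0, 87, np.float64(-50.0), np.float64(54.0))
(-134, 0, 84, np.float64(-44.0), np.float64(54.0))
(-128, 0, 78, np.float64(-38.0), np.float64(54.0))
(-122, 0, 72, np.float64(-32.0), np.float64(54.0))
(-116, 0, 66, np.float64(-26.0), np.float64(54.0))
(-110, 0, 60, np.float64(-20.0), np.float64(54.0))
(-104, 0, 54, np.float64(-14.0), np.float64(54.0))
(-98, 0, 48, np.float64(-8.0), np.float64(54.0))
(-92, 0, 42, np.float64(-2.0), np.float64(54.0))
(-86, 3, 40, np.float64(4.0), np.float64(54.0))
(-80, 11, 45, np.float64(10.0), np.float64(54.0))
(-74, 19, 49, np.float64(16.0), np.float64(54.0))
(-68, 27, 52, np.float64(22.0), np.float64(54.0))
(-62, 40, 60, np.float64(28.0), np.float64(54.0))
(-56, 54, 67, np.float64(34.0), np.float64(54.0))
(-50, 63, 69, np.float64(40.0), np.float64(54.0))
(-44, 69, 70, np.float64(46.0), np.float64(54.0))
(-38, 72, 70, np.float64(52.0), np.float64(54.0))
(-32, 75, 70, np.float64(58.0), np.float64(54.0))
(-26, 77, 70, np.float64(64.0), np.float64(54.0))
(-20, 78, 70, np.float64(70.0), np.float64(54.0))
(-14, 80, 70, np.float64(76.0), np.float64(54.0
[... 182 characters left out ...]
p.float64(54.0))
(16, 83, 69, np.float64(106.0), np.float64(54.0))
(22, 84, 69, np.float64(112.0), np.float64(54.0))
phi 30.61258773567009 yc 9.940070773867312 cx-f 31.010984686424806 gap 39.91180052770195 t 0.1
F [-0.41321607 -0.40527817 -0.69773915] tcp [0.25445678 0.51513377 0.21320823] station mm 18.734239092465856 568.0939890461292
-152 [ 0.4422 -0.0287] tool cm [-40.92 -40.42  16.59]
-137 [ 0.4548 -0.0206] tool cm [-41.69 -39.13  16.58]
-100 [ 4.858e-01 -3.000e-04] tool cm [-43.57 -35.95  16.58]
-52 [0.526  0.0259] tool cm [-46.01 -31.82  16.57]
0 [0.5696 0.0543] tool cm [-48.66 -27.34  16.56]
25 [0.5905 0.0679] tool cm [-49.93 -25.19  16.56]
station x in tool [-0.5092  0.8606 -0.0014]
```

>>> step_arm --pt "-2 -2 0 0 0 0" --pt "-4.5 -4.5 0 0 0 0" --pt "-7 -7 0 0 0 0" --pt "-9.5 -9.5 0 0 0 0" --pt "-12 -12 0 0 0 0" --claw -1

```text
time: 0.52
tcp_pos: [0.309, 0.3531, 0.2135]
orientation: [[-0.897, 0.442, -0.0], [0.442, 0.897, -0.001], [0.0, -0.001, -1.0]]
contact_force: [1.1, 0.3, -0.4]
width: 1.001
grip_force: 0.0
```

>>> step_arm --pt "-2.5 -2.5 0 0 0 0" --pt "-5 -5 0 0 0 0" --pt "-7.5 -7.5 0 0 0 0" --pt "-10 -10 0 0 0 0" --pt "-12.5 -12.5 0 0 0 0"

```text
time: 0.93
tcp_pos: [0.3657, 0.1856, 0.2138]
orientation: [[-0.897, 0.442, -0.0], [0.442, 0.897, -0.0], [0.0, -0.0, -1.0]]
contact_force: [0.4, -0.2, 0.5]
width: 1.004
grip_force: 0.0
```

>>> step_arm --pt "-2.5 -2.5 0 0 0 0" --pt "-5 -5 0 0 0 0" --pt "-7.5 -7.5 0 0 0 0" --pt "-10 -10 0 0 0 0" --pt "-12 -12 0 0 0 0"

```text
time: 1.35
tcp_pos: [0.4204, 0.0243, 0.2138]
orientation: [[-0.896, 0.444, -0.0], [0.444, 0.896, -0.0], [-0.0, -0.0, -1.0]]
contact_force: [0.4, 0.7, -0.8]
width: 1.003
grip_force: 0.0
```

>>> step_arm --pt "-2 -2 0 0 0 0" --pt "-3.5 -3 1 0 0 0" --pt "-4.2 -3.8 3 0 0 0" --pt "-4.2 -3.8 5 0 0 0" --pt "-4.2 -3.8 5 0 0 0"

```text
time: 1.77
tcp_pos: [0.4383, -0.0265, 0.1605]
orientation: [[-0.896, 0.444, -0.008], [0.444, 0.896, 0.001], [0.008, -0.003, -1.0]]
contact_force: [-0.9, -0.1, -0.1]
width: 1.001
grip_force: 0.0
```

```bash
python3 plan.py
python3 - <<'E'
from h import *
p,d=camera("scene");cv2.imwrite("pics/s2.png",cv2.resize(p[140:360,200:480,::-1],None,fx=2.7,fy=2.7))
E
```

```text
phi 30.51559194617356 yc 9.887519497309938 cx-f 31.073475913318404 gap 40.29185087713751 t 1.7667
F [-0.85432911 -0.07222842 -0.05543154] tcp [ 0.43831451 -0.02649956  0.16049896] station mm -123.03172587401342 13.952539749128107
-152 [ 0.4423 -0.0288] tool cm [-5.400e-01  1.000e-02  1.125e+01]
-137 [ 0.4549 -0.0206] tool cm [-1.31  1.3  11.24]
-100 [ 4.859e-01 -4.000e-04] tool cm [-3.18  4.49 11.21]
-52 [0.5261 0.0259] tool cm [-5.62  8.62 11.18]
0 [0.5696 0.0543] tool cm [-8.26 13.1  11.15]
25 [0.5906 0.0679] tool cm [-9.53 15.26 11.13]
station x in tool [-0.5077  0.8615 -0.0064]
```

View pics/s2.png

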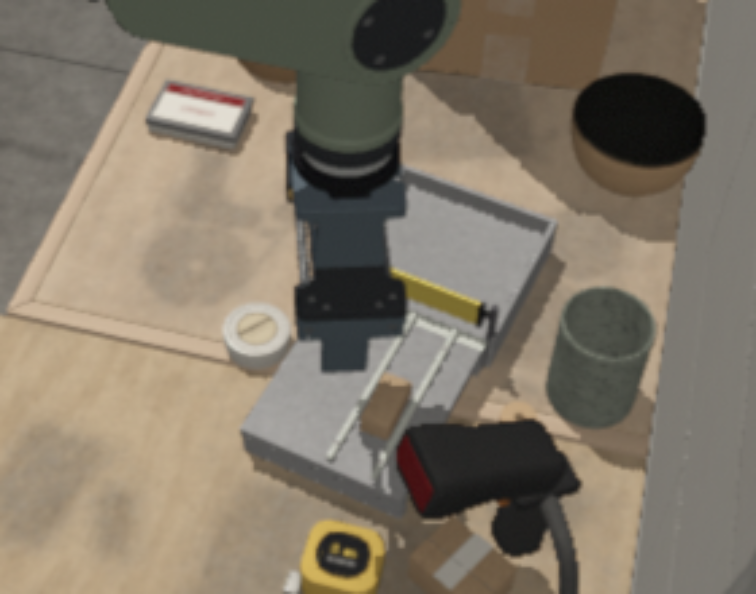

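The gripper hangs over the deck, with the box at (385,405) in this crop and the flap at (440,295). The path down is clear, so I'll descend behind the box.

>>> step_arm --pt "-0.3 0 1.5 0 0 0" --pt "-0.5 0 3.5 0 0 0" --pt "-0.5 0 5.5 0 0 0" --pt "-0.5 0 7 0 0 0" --pt "-0.5 0 7 0 0 0"

```text
time: 2.23
tcp_pos: [0.4441, -0.0276, 0.0926]
orientation: [[-0.897, 0.442, -0.004], [0.442, 0.897, 0.001], [0.004, -0.001, -1.0]]
contact_force: [0.0, -0.0, 0.8]
width: 1.0
grip_force: 0.0
```

```bash
python3 plan.py
python3 - <<'E'
from h import *
p,d=camera("wrist");cv2.imwrite("pics/w2.png",p[:,:,::-1])
p,d=camera("scene");print(get_state()['tcp_pos'])
E
```

```text
phi 30.662668977787064 yc 9.967162820078194 cx-f 30.97868417208562 gap 39.91180052770195 t 2.2333
F [ 0.03723267 -0.02015237  0.79571153] tcp [ 0.44414904 -0.0276355   0.09263195] station mm -118.76437468757533 9.81469645680572
-152 [ 0.4422 -0.0287] tool cm [ 0.11 -0.18  4.46]
-137 [ 0.4547 -0.0205] tool cm [-0.65  1.11  4.46]
-100 [ 4.857e-01 -3.000e-04] tool cm [-2.54  4.29  4.45]
-52 [0.5259 0.0259] tool cm [-4.99  8.42  4.43]
0 [0.5695 0.0543] tool cm [-7.64 12.89  4.42]
25 [0.5905 0.0679] tool cm [-8.92 15.04  4.41]
station x in tool [-0.51    0.8602 -0.0031]
[ 0.44613889 -0.02791621  0.09484045]
```

View pics/w2.png

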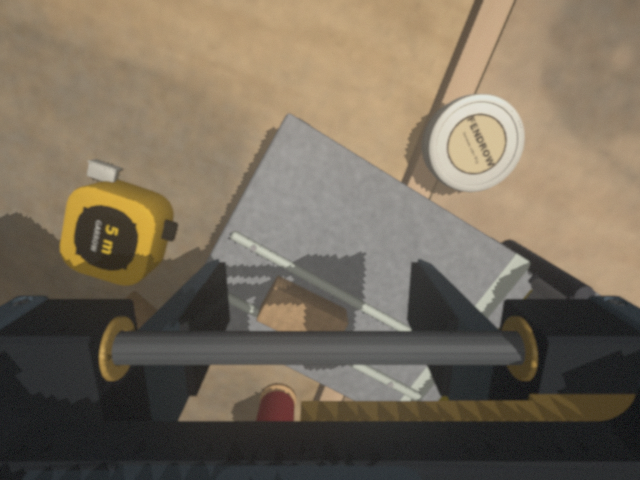

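The wrist view shows finger B (inner face near column 225) behind the box's rear end (column 262), and finger A in the free lane at column 420. I'll go down, with a small shift back for margin.

>>> step_arm --pt "0.2 -0.4 0.5 0 0 0" --pt "0.2 -0.4 2 0 0 0" --pt "0.2 -0.4 3.5 0 0 0" --pt "0.2 -0.4 4.6 0 0 0" --pt "0.2 -0.4 4.6 0 0 0"

```text
time: 2.75
tcp_pos: [0.4411, -0.0309, 0.0473]
orientation: [[-0.897, 0.443, -0.002], [0.443, 0.897, 0.0], [0.002, -0.001, -1.0]]
contact_force: [-0.5, -0.2, -0.6]
width: 0.999
grip_force: 0.0
```

```bash
python3 - <<'E'
from h import *
p,d=camera("top");cv2.imwrite("pics/t3.png",cv2.resize(p[145:310,285:480,::-1],None,fx=4,fy=3.6))
camera("scene")
E
python3 plan.py
```

```text
phi 30.619176701699104 yc 9.94363676652322 cx-f 31.006736404581417 gap 39.91180052770195 t 2.85
F [ 0.38853335 -0.36873938  1.07216423] tcp [ 0.44248026 -0.03103478  0.04870472] station mm -122.01868875751678 7.8783787249263995
-152 [ 0.4422 -0.0287] tool cm [0.13 0.19 0.07]
-137 [ 0.4548 -0.0206] tool cm [-0.64  1.48  0.07]
-100 [ 4.858e-01 -3.000e-04] tool cm [-2.52  4.67  0.08]
-52 [0.526  0.0259] tool cm [-4.97  8.8   0.08]
0 [0.5695 0.0543] tool cm [-7.62 13.27  0.09]
25 [0.5905 0.0679] tool cm [-8.89 15.43  0.09]
station x in tool [-0.5093  0.8606  0.001 ]
```

View pics/t3.png

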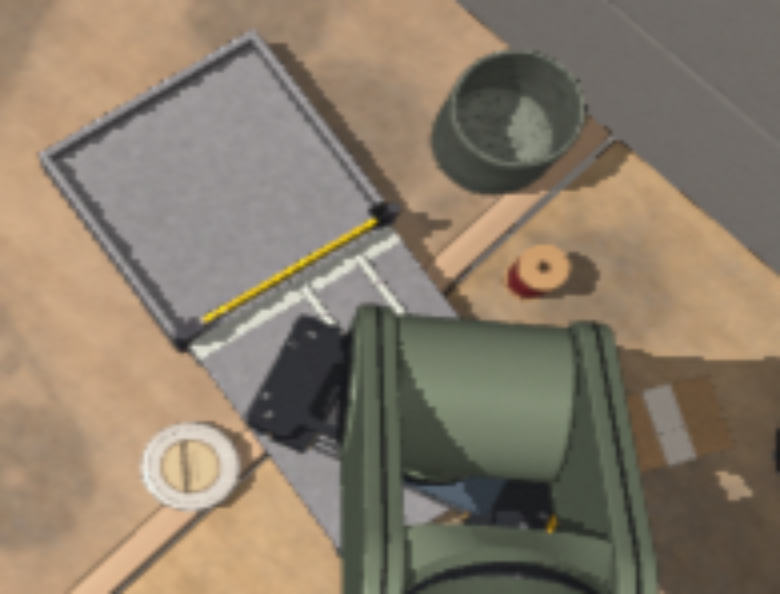

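The top view shows the arm hiding the box and the flap still shut, from (205,320) to (375,222). I'll start the push along the lane.

>>> step_arm --pt "-0.2 0.7 0 0 0 0" --pt "-0.5 1.3 0 0 0 0" --pt "-0.9 2.0 0 0 0 0" --pt "-1.3 2.7 0 0 0 0" --pt "-1.7 3.4 0 0 0 0"

```text
time: 3.27
tcp_pos: [0.4735, -0.0073, 0.0483]
orientation: [[-0.897, 0.443, 0.001], [0.443, 0.897, 0.0], [-0.001, 0.001, -1.0]]
contact_force: [0.3, -0.1, 0.4]
width: 1.002
grip_force: 0.1
```

>>> step_arm --pt "-0.3 0.5 0 0 0 0" --pt "-0.6 1.0 0 0 0 0" --pt "-0.9 1.5 0 0 0 0" --pt "-1.2 2.0 0 0 0 0" --pt "-1.5 2.5 0 0 0 0"

```text
time: 3.68
tcp_pos: [0.4972, 0.0081, 0.0478]
orientation: [[-0.897, 0.443, -0.0], [0.443, 0.897, 0.0], [0.0, -0.0, -1.0]]
contact_force: [-0.8, 0.6, 0.8]
width: 1.003
grip_force: 0.1
```

>>> step_arm --pt "-0.3 0.5 0 0 0 0" --pt "-0.6 1.0 0 0 0 0" --pt "-0.9 1.5 0 0 0 0" --pt "-1.2 2.0 0 0 0 0" --pt "-1.5 2.5 0 0 0 0"

```text
time: 4.1
tcp_pos: [0.5202, 0.0234, 0.0475]
orientation: [[-0.897, 0.442, -0.004], [0.442, 0.897, -0.001], [0.003, -0.002, -1.0]]
contact_force: [-9.7, -5.8, 3.8]
width: 1.005
grip_force: 5.1
```

```bash
python3 - <<'E'
from h import *
p,d=camera("scene");cv2.imwrite("pics/s3.png",cv2.resize(p[140:360,200:480,::-1],None,fx=2.7,fy=2.7))
E
python3 plan.py
```

```text
phi 30.722285356988856 yc 9.999376189210636 cx-f 30.9402029988375 gap 39.91180052770195 t 4.15
F [-5.42529834 -5.12985687  1.44079012] tcp [0.52064651 0.02354992 0.04745753] station mm -26.72855001695025 10.918267530735879
-152 [ 0.4421 -0.0287] tool cm [ 4.74 -8.16 -0.02]
-137 [ 0.4547 -0.0205] tool cm [ 3.97 -6.87 -0.02]
-100 [ 4.857e-01 -3.000e-04] tool cm [ 2.08 -3.69 -0.04]
-52 [0.5259 0.0259] tool cm [-0.37  0.44 -0.06]
0 [0.5695 0.0543] tool cm [-3.02  4.91 -0.08]
25 [0.5904 0.0679] tool cm [-4.3   7.06 -0.09]
station x in tool [-0.5109  0.8597 -0.0038]
```

View pics/s3.png

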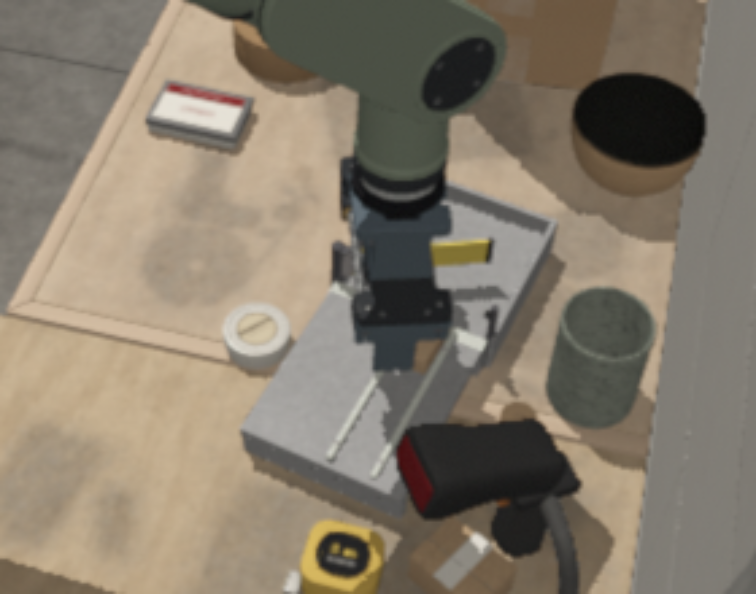

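The flap is being held open by finger A (free end at (490,250)), and the box is in the lane just ahead of finger B at (430,350), clear of the flap. I'll carry on.

>>> step_arm --pt "-0.3 0.5 0 0 0 0" --pt "-0.6 1.0 0 0 0 0" --pt "-0.9 1.5 0 0 0 0" --pt "-1.2 2.0 0 0 0 0" --pt "-1.5 2.5 0 0 0 0"

```text
time: 4.57
tcp_pos: [0.5463, 0.0384, 0.0477]
orientation: [[-0.897, 0.442, -0.0], [0.442, 0.897, -0.002], [-0.001, -0.002, -1.0]]
contact_force: [-2.2, -5.6, 0.2]
width: 0.999
grip_force: 2.3
```

>>> step_arm --pt "-0.3 0.5 0 0 0 0" --pt "-0.6 1.0 0 0 0 0" --pt "-0.9 1.5 0 0 0 0" --pt "-1.2 2.0 0 0 0 0" --pt "-1.5 2.5 0 0 0 0"

```text
time: 4.98
tcp_pos: [0.5713, 0.0555, 0.048]
orientation: [[-0.897, 0.443, 0.001], [0.443, 0.897, 0.0], [-0.001, 0.001, -1.0]]
contact_force: [-0.7, -2.9, -0.6]
width: 1.001
grip_force: 1.3
```

>>> step_arm --pt "-0.3 0.5 0 0 0 0" --pt "-0.6 1.0 0 0 0 0" --pt "-0.9 1.5 0 0 0 0" --pt "-1.2 1.9 0 0 0 0" --pt "-1.2 1.9 0 0 0 0"

```text
time: 5.4
tcp_pos: [0.5911, 0.0676, 0.048]
orientation: [[-0.897, 0.443, 0.002], [0.443, 0.897, 0.001], [-0.002, 0.002, -1.0]]
contact_force: [1.3, -1.0, -0.4]
width: 1.007
grip_force: 1.0
```

```bash
python3 - <<'E'
from h import *
p,d=camera("scene");cv2.imwrite("pics/s4.png",cv2.resize(p[140:360,200:480,::-1],None,fx=2.7,fy=2.7))
E
python3 plan.py
```

```text
phi 30.60333085518279 yc 9.935060062721519 cx-f 31.01695243190656 gap 39.91180052770195 t 5.45
F [ 2.18288862 -2.09130569  0.86454008] tcp [0.59092554 0.0674653  0.04810606] station mm 56.12778641957557 9.327483062199185
-152 [ 0.4422 -0.0287] tool cm [  9.07 -15.21  -0.03]
-137 [ 0.4548 -0.0206] tool cm [  8.31 -13.92  -0.03]
-100 [ 4.858e-01 -3.000e-04] tool cm [  6.42 -10.74  -0.02]
-52 [0.526  0.0259] tool cm [ 3.98 -6.61 -0.01]
0 [0.5696 0.0543] tool cm [ 1.33 -2.13  0.  ]
25 [0.5905 0.0679] tool cm [0.06 0.02 0.01]
station x in tool [-0.5091  0.8607  0.0024]
```

View pics/s4.png

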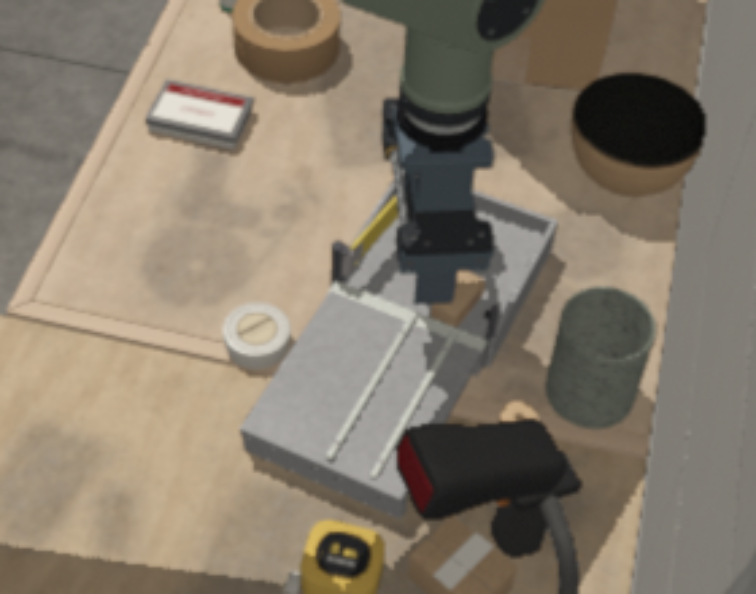

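The flap is held wide open along the tray's left side. The box is past the lip at (455,295), so I'll check by depth whether it lies flat.

Run:
```python
from h import *
O=np.array([.549,.029]);a=np.radians(33.1);ex=np.array([np.cos(a),np.sin(a)]);ey=np.array([-ex[1],ex[0]])
p,d=camera("scene");W=cloud("scene",d);hs=cv2.cvtColor(p,cv2.COLOR_RGB2HSV)
S=np.dstack([(W[...,:2]-O)@ex,(W[...,:2]-O)@ey,W[...,2]])*1e3
m=(hs[...,0]<20)&(hs[...,1]>80)&(abs(S[...,1])<70)&(S[...,0]>-30)&(S[...,0]<150)&(S[...,2]<75)&(S[...,2]>22)
q=S[m];print(len(q))
for lo in range(-30,120,8):
    k=q[(q[:,0]>=lo)&(q[:,0]<lo+8)]
    if len(k):print(lo,len(k),"y",k[:,1].min().round(),k[:,1].max().round(),"z",np.percentile(k[:,2],[5,50,95]).round())
cv2.imwrite("pics/s5.png",cv2.resize(p[225:285,340:400,::-1],None,fx=9,fy=9,interpolation=2))
```

```text
157
2 16 y -42.0 -23.0 z [37. 41. 46.]
10 45 y -43.0 -16.0 z [31. 42. 48.]
18 18 y -44.0 -32.0 z [37. 46. 48.]
26 18 y -45.0 -31.0 z [37. 45. 47.]
34 22 y -48.0 -29.0 z [40. 45. 48.]
42 23 y -47.0 -26.0 z [43. 45. 48.]
50 14 y -47.0 -24.0 z [41. 45. 47.]
58 1 y -39.0 -39.0 z [44. 44. 44.]
```

View pics/s5.png

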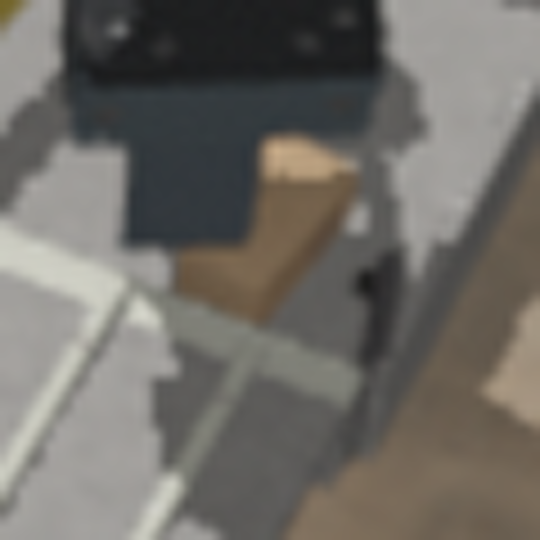

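The box lies flat in the tray: top at z about 45 mm, x about 6 to 58, which is below the flap's lower edge. I'll lift straight up to release the flap.

>>> step_arm --pt "0 0 -2 0 0 0" --pt "0 0 -5 0 0 0" --pt "0 0 -8.5 0 0 0" --pt "0 0 -12 0 0 0" --pt "0 0 -14 0 0 0"

```text
time: 5.92
tcp_pos: [0.5905, 0.0675, 0.1921]
orientation: [[-0.897, 0.443, 0.005], [0.443, 0.897, 0.002], [-0.004, 0.004, -1.0]]
contact_force: [0.4, 0.8, 0.6]
width: 0.997
grip_force: 0.0
```

>>> step_arm --pt "1.5 2 0 0 0 0" --pt "3.5 5 0 0 0 0" --pt "5.5 8 0 0 0 0" --pt "7.5 11 0 0 0 0" --pt "9 13 0 0 0 0"

```text
time: 6.33
tcp_pos: [0.5653, 0.2264, 0.188]
orientation: [[-0.897, 0.442, -0.001], [0.442, 0.897, 0.002], [0.002, 0.002, -1.0]]
contact_force: [0.7, -0.6, 0.3]
width: 1.001
grip_force: 0.0
```

>>> step_arm --pt "2 2 0 0 0 0" --pt "4 4 0 0 0 0" --pt "5 5 0 0 0 0" --pt "5 5 0 0 0 0" --pt "5 5 0 0 0 0"

```text
time: 6.75
tcp_pos: [0.5434, 0.2903, 0.1879]
orientation: [[-0.897, 0.442, -0.0], [0.442, 0.897, -0.001], [-0.0, -0.001, -1.0]]
contact_force: [0.5, -0.0, 0.1]
width: 0.996
grip_force: 0.0
```

Run:
```python
from h import *
p,d=camera("top");cv2.imwrite("pics/t6.png",cv2.resize(p[145:310,285:480,::-1],None,fx=4,fy=3.6))
print(get_state()['contact_force'],get_state()['tcp_pos'])
```

```text
[ 0.19451346 -0.41064281  0.16369395] [0.54373503 0.28950306 0.18787699]
```

View pics/t6.png

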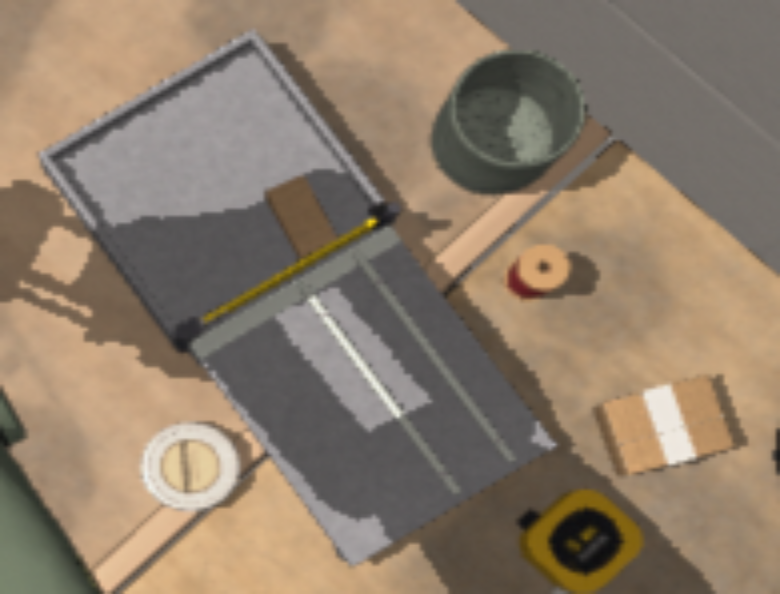

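The flap is shut, from (205,320) to (375,222). The box lies flat in the tray behind it at (300,215), and the bystanders in view have not moved. I'll hand in the job.

```bash
python3 -c "
from bench import *
print(job_done())"
```

```text
the job is handed in; nothing more can be done
None
```

The job is handed in after about 7 s of robot time: the small box lies flat in the tray, the flap fell shut behind it, and the other things look unmoved in the last pictures.

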